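# Demagnetise a wristwatch

## Robot

A 7-joint arm with a two-finger parallel gripper is mounted at the origin on the work surface. World frame = base frame: x ahead of the robot, y to its left, z up, the work surface at z = 0. Lengths are in m, angles in rad, forces in N, time in s.
With the tool pointing down it reaches from about 0.4 to 0.85 m from the base axis. Payload 4.5 kg.
Tool frame: the origin (TCP) lies on the centre line of the jaws, within the pads' length; the fingertips stand 17 mm ahead of it and the grasp point (between the pads) lies 2 mm behind it (r.tip_reach is the distance from the TCP to the fingertips, in m); z points along the fingers, y is the line along which they close (so a half turn about z gives the same grasp; the last joint's range is limited). The gripper opens to 88 mm and grips with 3 to 60 N. Pads are 18 mm wide; open, the fingers measure 123 mm over their backs; the gripper's body (75 mm by 187 mm) begins 45 mm behind the grasp point.
Start: joints at [-1.301, 0.689, -0.195, 1.565, 0.157, 0.902, -0.215], TCP at [0.146, 0.608, 0.256] pointing down, gripper open.
Joint ranges: [-3.01, 3.01], [-0.46, 2.08], [-1.47, 1.51], [0.13, 2.56], [-1, 4.14], [0.04, 2.09], [-2.66, 2.66]. Speed limits (rad/s): [2.57, 2.57, 3.14, 3.14, 3.14, 3.14, 3.14].

## Interface

Orientations are given as a unit quaternion [x, y, z, w].
In Python, from plant import r gives the robot as it stands.
- The arm moves only by the tool step_arm, never from a script. Its argument "steps" is a list of rows, each a list of 7 numbers: the shift along the tool's x, y, z in cm, then the turn, a rotation vector about the tool's x, y, z in degrees, then the gripper's target within -1 to 1 (shut at 1, half-way at 0, fully open at -1). A call has 1 to 8 rows; each row shifts and turns the commanded pose from where the row before left it, along the tool's axes as they then stand; what a row does not reach is not made up. A row lasts 1/8 s, in which the tool goes at most 62.5 mm and 10.7 degrees, less where a joint would pass 70% of its speed; a pose out of reach is approached as far as the arm can. A call with a gripper value outside its range is refused whole. The fingers move at their own pace and stop on an object; "force" is the grip in N (left out, the last holds). Time passes only in rows, so rows that do not move let the fingers close. It gives the time, the measured TCP pose, the force, the opening and the grip force at its end, in the units of the state.
- r.get_state(): the state, without advancing time (a new reading comes with each control period).
- r.snapshot(name): name is "side" or "top" or "wrist"; returns a dict with "pixels" (420x560x3 uint8, red, green, blue), "fx", "fy", "cx", "cy" (pixels), "dist_coeffs" ([k1, k2, p1, p2, k3] as OpenCV has them; the pictures are not rectified), "cam_to_world" (4x4, takes a point from camera to world coordinates). Camera axes: x right, y down, z forward; pixel columns grow to the right and rows downward; lengths in m; the calibration is good to about 2 mm. A picture is of the moment at which its call begins. There is no depth.
- r.finish_job(): hands the job in; it is judged then, once.
The state is a dict: "clock": time; "q": joint angles; "qd": joint speeds; "joint_torque": joint torques, N m; "tool_pos": TCP position; "eef_rot": TCP orientation; "contact_force": force on the tool from outside, world axes, zero at the start; "moment": the same for the moment, N m; "opening": opening from 0.0 (shut) to 1.0 (fully open); "finger_force": force on a finger pad.
Only numpy, scipy, OpenCV 4.12 (cv2) and the standard library are available. Lean on these libraries where they do the work, as an engineer would, in place of code of your own. Each camera call takes 0.05 s, during which the arm holds its last target. There are 200 camera calls.

## Task

Demagnetise the wristwatch: lay it dial up on the round pad of the demagnetiser, well centred so that all of it is over the pad, let go of it, then press the demagnetiser's button fully down and let it come back up. After that set the watch down, dial up, fully on top of the empty cushion. Never drop the watch, do not press the timing tester's button, and leave the pocket watch and the other things on the bench where they are.

Things in the scene. Friction and masses are not known exactly. Their poses are not given: they have to be found in the camera images.
- watch: wristwatch head without strap: steel case 42 mm across, 14 mm thick, white dial. Flat lug ends, good to grip, 50 mm apart from 12 to 6 o'clock (along x), each pair 28 mm wide, 2 to 12 mm above the underside. Origin: centre of the underside; z up through the dial, x to 12 o'clock, small crown at -y. 0.09 kg. Starts dial up on the bench
- demag: demagnetiser: fixed grey box 110 mm (x) by 180 mm (y), top 45 mm above the bench; origin: centre of the underside. On top a flat black round pad at (0, +40 mm) and a push button at (0, -55 mm) in its own axes. Stands left or right on the bench; the timing tester has the same box and button, but a tilted clamp stand and no pad
- demag_pad (a point): centre of the top face of the demagnetiser's pad, a plain flat disc 70 mm across standing 3 mm above the box (48 mm above the bench); axes as the demagnetiser
- demag_button_top (a point): centre of the top of the demagnetiser's push button, 26 mm across, 67 mm above the bench when up, in a round housing 42 mm across, 12 mm high; pressed straight down; moves with the button
- demag_button (a joint): travel of the demagnetiser's button: 0 up, 0.006 m fully down; spring, 5 N when fully down
- tester: timing tester: fixed grey box of the same size as the demagnetiser with an equal button at (0, -55 mm), and a tilted clamp stand at (0, +40 mm) rising to about 125 mm above the bench. Origin: centre of the underside. Not used
- tester_button (a joint): travel of the timing tester's button, 0 up, 0.006 m down; leave alone
- cushion_free: the empty watch cushion: black rubber disc 80 mm across, 20 mm high, flat top, loose, 0.3 kg. Origin: centre of the underside
- cushion_taken: an equal cushion on which the pocket watch lies. Origin: centre of the underside
- pocket_watch: brass pocket watch 50 mm across, 12 mm thick, with a bow at +x, lying on its cushion. Origin: centre of the underside. Leave alone
- screwdriver: screwdriver 120 mm long lying along its x between the two machines; bystander
- tweezers: steel tweezers 120 mm long, 6 mm high, lying along their x; origin near the middle of the underside; bystander
- loupe: black eye loupe 36 mm across, 30 mm high, standing; origin: centre of the underside; bystander
- jar: small glass jar 36 mm across, 40 mm high; origin: centre of the underside; bystander
- oil_stand: black round oil-cup stand 44 mm across, 18 mm high; origin: centre of the underside; bystander
Things that resemble listed ones, but are neither listed nor needed, are in the scene too. Leave any green look-alike of the demag alone. Leave any green look-alike of the cushion_free alone.

How it is judged:
On the way, in this order (a step that is already met when the one before it is completed fails the run):
1. the watch lies dial up on the demagnetiser's pad, its centre within 10 mm of the pad's, released, the button up (horizontal distance between watch and demag_pad below 0.01 m and z of watch in the frame of demag_pad between -0.004 and 0.004 m and angle between watch's own z axis and vertical below 0.15 rad and contact force between watch and the fingers below 0.1 N and value of joint demag_button below 0.001 m), for 0.2 s.
2. the demagnetiser's button is pressed fully down (over 4.8 of 6 mm) while the watch lies on the pad, not held (horizontal distance between watch and demag_pad below 0.01 m and z of watch in the frame of demag_pad between -0.004 and 0.004 m and angle between watch's own z axis and vertical below 0.15 rad and contact force between watch and the fingers below 0.1 N and value of joint demag_button above 0.0048 m), for 0.1 s.
3. the button is back up while the watch still lies on the pad (horizontal distance between watch and demag_pad below 0.01 m and z of watch in the frame of demag_pad between -0.004 and 0.004 m and angle between watch's own z axis and vertical below 0.15 rad and value of joint demag_button below 0.001 m), for 0.1 s.
At the end, for the whole second after the job is handed in: the watch lies at rest, dial up (within 0.15 rad of level), on top of the empty cushion with its centre within 15 mm of the cushion's, released; the demagnetiser's button is up (horizontal distance between watch and cushion_free below 0.015 m and z of watch in the frame of cushion_free between 0.016 and 0.024 m and angle between watch's own z axis and vertical below 0.15 rad and contact force between watch and the fingers below 0.1 N and value of joint demag_button below 0.001 m and linear speed of watch below 0.02 m/s); the robot touches nothing.
It fails at once if the watch is dropped (falls or flies faster than 0.6 m/s, not held: a fall of about 18 mm) (contact force between watch and the fingers below 0.1 N and linear speed of watch above 0.6 m/s).
It fails at once if the timing tester's button is pressed by more than 2 mm (value of joint tester_button above 0.002 m).
It fails at once if the pocket watch is moved by more than 20 mm (distance of pocket_watch from where it was at the start of the episode above 0.02 m).
It fails at once if another thing on the bench (screwdriver, tweezers, loupe, jar, oil stand, the other cushion) is moved by more than 30 mm (distance of any of screwdriver, tweezers, loupe, jar, oil_stand, cushion_taken from where it was at the start of the episode above 0.03 m).
It also fails if it takes over 64 s, if anything falls off the work surface, if the arm or the gripper's body presses on something with over 40 N, if the wrist force passes 120 N, or if a joint passes its speed limit or range.

## Working session

There is one attempt and no reset: what is moved stays moved. The work goes in short steps, Python scripts to look and compute and a tool call to move; the robot and the scene stay as the last step left them, time stands still between calls to the robot, and variables do not carry over. Pictures are saved under pics/ and viewed, at most 10 in all, crops included, and the job is handed in when it is done.

Besides the shell and the picture viewer there is one more tool, called after "Request:" as name([rows], argument=value, ...), one row to a line, values as JSON. step_arm: Moves the arm, as the interface text tells. Its arguments: {"type":"object","properties":{"steps":{"type":"array","items":{"type":"array","items":{"type":"number"}}},"force":{"type":"number"}},"required":["steps"]}

```bash
mkdir -p pics
cat > h.py <<'E'
import numpy as np, cv2
from plant import r
def snap(n):
    s=r.snapshot(n); return s
def ray(s,u,v,z):
    K=np.array([[s["fx"],0,s["cx"]],[0,s["fy"],s["cy"]],[0,0,1.]])
    p=cv2.undistortPoints(np.array([[[u,v]]],float),K,np.array(s["dist_coeffs"],float))[0,0]
    T=np.array(s["cam_to_world"]); d=T[:3,:3]@[p[0],p[1],1]; o=T[:3,3]
    return o+d*(z-o[2])/d[2]
def save(s,n,crop=None,k=1):
    a=np.array(s["pixels"])[:,:,::-1]
    if crop: a=a[crop[1]:crop[3],crop[0]:crop[2]]
    cv2.imwrite("pics/"+n,cv2.resize(a,None,fx=k,fy=k,interpolation=cv2.INTER_CUBIC))
E
python3 - <<'E'
from h import *
import pickle
for n in("top","side"):
    s=snap(n); save(s,n+"1.png",None,1.4); pickle.dump(s,open(n+"1.pkl","wb")); print(n,np.round(s["cam_to_world"],3).tolist())
st=r.get_state();print(st["tool_pos"],st["eef_rot"],st["clock"])
E
```

```text
top [[-0.022, -0.997, 0.075, 0.445], [-1.0, 0.023, 0.015, 0.0], [-0.016, -0.075, -0.997, 1.058], [0.0, 0.0, 0.0, 1.0]]
side [[0.829, -0.346, 0.44, 0.024], [-0.56, -0.508, 0.655, -0.732], [-0.003, -0.789, -0.614, 0.76], [0.0, 0.0, 0.0, 1.0]]
[0.14595873 0.60715426 0.25500626] [ 1.17603814e-01  9.93060246e-01 -8.31473910e-04 -2.02226447e-05] 0.1
```

View pics/top1.png

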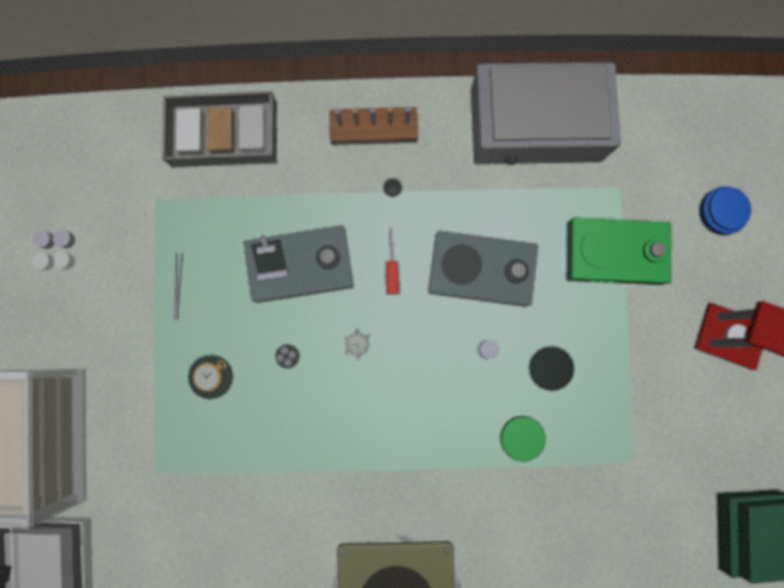

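View pics/side1.png

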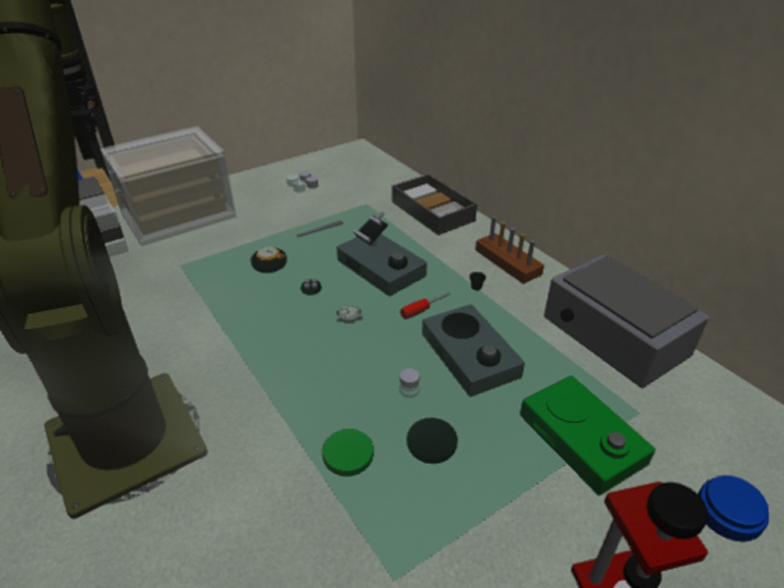

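The top view (1.4x pixels) shows these:
- **Watch:** at (357,344). The only thing like it is the pocket watch on its cushion at (210,376).
- **Demagnetiser:** grey box with the pad at (461,264) and button at (518,270). The others are the tester with its clamp at (298,263) and the green look-alike at (620,250).
- **Empty cushion:** black at (551,368). The others are the green one at (523,438) and the taken one at (210,376).

By the description I choose the watch at (357,344), the demagnetiser at (483,268) and the cushion at (551,368). The jar at (488,349) stands between them.

Run:
```python
from h import *
import pickle
s=pickle.load(open("top1.pkl","rb")); a=np.array(s["pixels"])
hsv=cv2.cvtColor(a,cv2.COLOR_RGB2HSV)
for nm,(u,v) in dict(watch=(357,344),pad=(461,264),btn=(518,270),cush=(551,368)).items():
    u/=1.4;v/=1.4; print(nm,a[int(v),int(u)],a[int(v),int(u)+12])
def blob(m,c,r_):
    mm=np.zeros(m.shape,np.uint8); cv2.circle(mm,c,r_,255,-1); m=cv2.bitwise_and(m.astype(np.uint8)*255,mm)
    cs,_=cv2.findContours(m,cv2.RETR_EXTERNAL,cv2.CHAIN_APPROX_NONE); c=max(cs,key=cv2.contourArea)
    return c
g=a.max(2)
for nm,c,rr,m,z in [("pad",(329,188),20,g<60,.048),("cush",(394,263),24,g<60,.02),("box",(345,191),45,(hsv[...,1]<90)&(g<125),.045),("watch",(255,246),16,hsv[...,1]<35,.007)]:
    k=blob(m,c,rr); e=cv2.minAreaRect(k); (x,y),R=cv2.minEnclosingCircle(k)
    print(nm,np.round(e[0],1),np.round(e[1],1),round(e[2],1),"->",ray(s,*e[0],z).round(4),"mm/px",np.linalg.norm(ray(s,x+1,y,z)-ray(s,x,y,z))*1000, "R",R)
    if nm=="box": print([ray(s,*p,z)[:2].round(3).tolist() for p in cv2.boxPoints(e)])
print("btn",ray(s,518/1.4,270/1.4,.067))
save(s,"w.png",(225,150,425,300),4)
```

```text
watch [142 147 141] [161 183 174]
pad [68 72 71] [67 70 68]
btn [133 132 132] [117 131 128]
cush [47 54 51] [47 52 48]Traceback (most recent call last):
  File "<stdin>", line 13, in <module>
  File "<stdin>", line 9, in blob
ValueError: max() iterable argument is empty
```

Run:
```python
from h import *
import pickle
s=pickle.load(open("top1.pkl","rb")); a=np.array(s["pixels"])
hsv=cv2.cvtColor(a,cv2.COLOR_RGB2HSV)
save(s,"w.png",(225,150,425,300),4)
def blob(m,c,r_):
    mm=np.zeros(m.shape,np.uint8); cv2.circle(mm,c,r_,255,-1); m=cv2.bitwise_and(m.astype(np.uint8)*255,mm)
    cs,_=cv2.findContours(m,cv2.RETR_EXTERNAL,cv2.CHAIN_APPROX_NONE)
    return max(cs,key=cv2.contourArea)
g=a.max(2)
print("box colour",a[205,340],"mat",a[235,300])
for nm,c,rr,m,z in [("pad",(329,188),20,g<82,.048),("cush",(394,263),24,g<90,.02),("box",(345,191),50,g<135,.045),("watch",(255,246),16,hsv[...,1]<20,.007)]:
    k=blob(m,c,rr); e=cv2.minAreaRect(k); (x,y),R=cv2.minEnclosingCircle(k)
    print(nm,np.round(e[0],1),np.round(e[1],1),round(e[2],1),"->",ray(s,*e[0],z).round(4),"mm/px",np.linalg.norm(ray(s,x+1,y,z)-ray(s,x,y,z))*1000, "R",R)
    if nm=="box": print([ray(s,*p,z)[:2].round(3).tolist() for p in cv2.boxPoints(e)])
print("btn",ray(s,518/1.4,270/1.4,.067))
```

```text
box colour [ 93 103 104] mat [163 183 177]
pad [329.5 188.5] [27. 27.] 90.0 -> [ 0.5878 -0.1273  0.048 ] mm/px 2.41274863611538 R 13.911470413208008
cush [393.8 262.8] [30.4 29.7] 45.0 -> [ 0.4048 -0.283   0.02  ] mm/px 2.4779488117963835 R 15.574398040771484
box [344.8 191.6] [74.3 45.9] 7.6 -> [ 0.5797 -0.1645  0.045 ] mm/px 2.422374213940987 R 41.910865783691406
[[0.539, -0.067], [0.649, -0.085], [0.621, -0.263], [0.511, -0.244]]
watch [254.4 244.8] [16.5 16.9] 20.6 -> [0.457  0.0586 0.007 ] mm/px 2.488234493455191 R 9.708344459533691
btn [ 0.57255626 -0.22054287  0.067     ]
```

View pics/w.png

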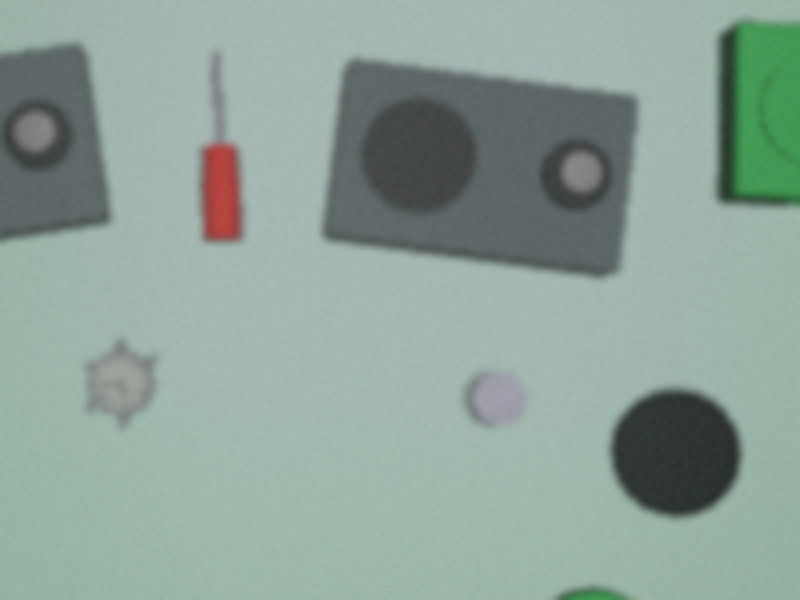

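The crop shows the watch at crop pixel (121,384) with lug stubs around it, and the demagnetiser with pad and button 94 mm apart (should be 95 mm). Its box comes out at 111×180 mm, which also fits. I'll move over the watch for the lug direction.

Request:
step_arm([
  [-4,-4.2,0,0,0,0,-1],
  [-4,-4.2,0,0,0,0,-1],
  [-4,-4.2,0,0,0,0,-1],
  [-4,-4.2,0,0,0,0,-1],
  [-4,-4.2,0,0,0,0,-1],
  [-4,-4.2,0,0,0,0,-1],
  [-4,-4.2,0,0,0,0,-1],
  [-4,-4.2,0,0,0,0,-1],
])

```text
clock: 1.1
tool_pos: [0.3794, 0.2046, 0.2557]
eef_rot: [0.117, 0.993, 0.0, 0.0]
contact_force: [0.7, 0.1, -0.5]
opening: 0.997
finger_force: 0.0
```

Request:
step_arm([
  [-4,-4.2,0,0,0,0,-1],
  [-4,-4.2,0,0,0,0,-1],
  [-3,-4.2,0,0,0,0,-1],
  [0,0,0,0,0,0,-1],
])

```text
clock: 1.6
tool_pos: [0.4571, 0.0532, 0.2552]
eef_rot: [0.122, 0.993, -0.001, -0.0]
contact_force: [-0.1, 0.1, 0.3]
opening: 1.002
finger_force: 0.0
```

Run:
```python
from h import *
import pickle
s=snap("wrist"); pickle.dump(s,open("w1.pkl","wb")); save(s,"w1.png",None,1.4)
st=r.get_state();print(st["tool_pos"],st["eef_rot"],st["clock"],st["q"]); print(np.round(s["cam_to_world"],3))
```

```text
[0.45636905 0.05610667 0.2553654 ] [ 1.20037024e-01  9.92769341e-01 -2.46285862e-04 -2.96837461e-04] 1.65 [-0.03779838  0.48766559 -0.27673515  2.04200882  0.21647238  0.63981627
  0.87178648]
[[ 0.243  0.921  0.304  0.378]
 [ 0.97  -0.23  -0.077  0.074]
 [-0.001  0.314 -0.95   0.385]
 [ 0.     0.     0.     1.   ]]
```

View pics/w1.png

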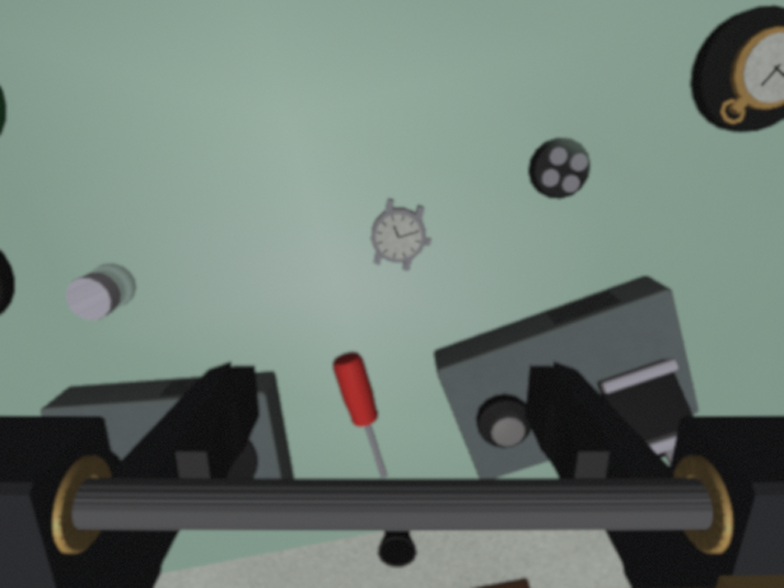

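The wrist view shows the watch dial up at (399,234). Its lugs are at (390,203), (420,210), (376,262) and (407,267), with the crown at (429,240). The 12–6 line runs through the pair centres (405,206) and (391,265).

```bash
cat >> h.py <<'E'
from scipy.spatial.transform import Rotation as Ro
def tool(): 
    st=r.get_state(); return np.array(st["tool_pos"]),Ro.from_quat(st["eef_rot"])
def go(p,yaxis=None):
    P,R=tool(); d=R.inv().apply(np.array(p)-P)*100
    a=None
    if yaxis is not None:
        v=R.inv().apply([yaxis[0],yaxis[1],0]); a=np.degrees(np.arctan2(-v[0],v[1])); a=(a+90)%180-90
    print("shift cm",d.round(2),"turn z",a)
E
python3 - <<'E'
from h import *
import pickle
s=pickle.load(open("w1.pkl","rb"))
for u,v in [(390,203),(420,210),(376,262),(407,267)]: print(ray(s,u/1.4,v/1.4,.012).round(4))
a=ray(s,405/1.4,206.5/1.4,.012);b=ray(s,391.5/1.4,264.5/1.4,.012);c=ray(s,399/1.4,234/1.4,.014);ax=(a-b)/np.linalg.norm(a-b)
print("len",np.linalg.norm(a-b),"mid",(a+b)/2,"dial",c,"axis",ax,np.degrees(np.arctan2(ax[1],ax[0])))
go([*((a+b)/2)[:2],.09],ax)
E
```

```text
[0.4297 0.0591 0.012 ]
[0.4401 0.0793 0.012 ]
[0.4705 0.0378 0.012 ]
[0.4801 0.0598 0.012 ]
len 0.04529736029602422 mid [0.45509241 0.05900212 0.012     ] dial [0.45335139 0.06007738 0.014     ] axis [-0.89296845  0.45011927  0.        ] 153.248663763821
shift cm [ 0.18  0.26 16.54] turn z -77.03713603943235
```

Request:
step_arm([
  [0.2,0.3,1.4,0,0,-10,-1],
  [0,0,1.4,0,0,-10,-1],
  [0,0,1.4,0,0,-10,-1],
  [0,0,1.4,0,0,-10,-1],
  [0,0,1.4,0,0,-10,-1],
  [0,0,1.4,0,0,-10,-1],
  [0,0,1.4,0,0,-10,-1],
  [0,0,1,0,0,-7,-1],
])

```text
clock: 2.65
tool_pos: [0.4542, 0.0634, 0.1472]
eef_rot: [-0.529, 0.848, 0.001, -0.0]
contact_force: [0.4, 0.2, 0.0]
opening: 0.999
finger_force: 0.0
```

Request:
step_arm([
  [0,0,0,0,0,0,-1],
  [0,0,0,0,0,0,-1],
])

```text
clock: 2.9
tool_pos: [0.4548, 0.0624, 0.148]
eef_rot: [-0.526, 0.851, 0.0, 0.0]
contact_force: [0.6, -1.0, 0.1]
opening: 0.999
finger_force: 0.0
```

Run:
```python
from h import *
import pickle
s=snap("wrist"); pickle.dump(s,open("w2.pkl","wb")); save(s,"w2.png",None,1.4)
st=r.get_state();print(st["tool_pos"],st["eef_rot"],st["clock"],st["q"]); print(np.round(s["cam_to_world"],3))
```

```text
[0.45498555 0.06220929 0.14815006] [-5.25925659e-01  8.50530455e-01 -9.40092257e-07  3.83041160e-04] 2.95 [ 0.0702514   0.71085688 -0.49064726  2.14350475  0.75840511  0.46315881
  1.661126  ]
[[-0.895  0.425  0.14   0.419]
 [ 0.447  0.848  0.284 -0.011]
 [ 0.002  0.316 -0.949  0.277]
 [ 0.     0.     0.     1.   ]]
```

View pics/w2.png

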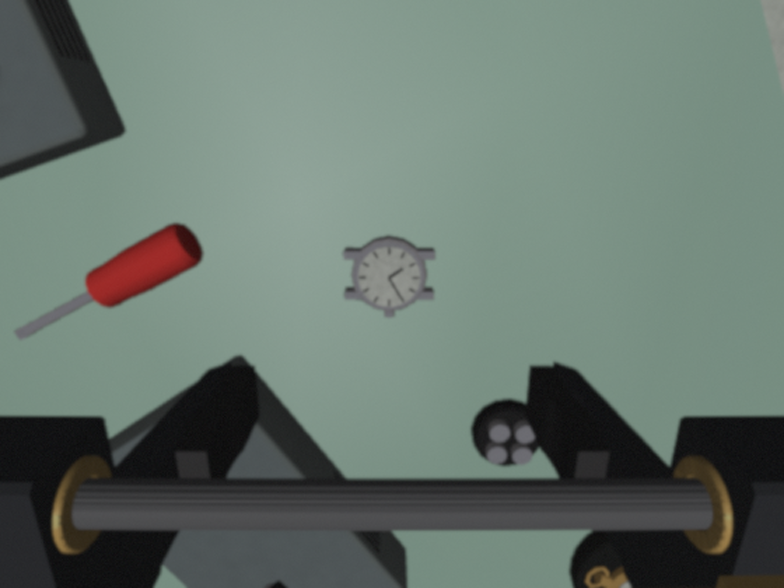

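The wrist view shows the watch level with the jaws: lug ends at (345,251), (346,292), (434,251) and (433,292), dial centre about (389,275), crown below it. Nothing stands in the fingers' way.

Run:
```python
from h import *
import pickle
s=pickle.load(open("w2.pkl","rb")); a=np.array(s["pixels"])
g=cv2.cvtColor(a,cv2.COLOR_RGB2HSV)[...,1]; m=((g<38)*255).astype(np.uint8); q=np.zeros_like(m);q[155:235,235:320]=m[155:235,235:320]
cs,_=cv2.findContours(q,0,cv2.CHAIN_APPROX_NONE);k=max(cs,key=cv2.contourArea);b=cv2.boundingRect(k);print("bbox*1.4",np.array(b)*1.4, cv2.contourArea(k))
P=[ray(s,u/1.4,v/1.4,.012) for u,v in [(345,251),(434,251),(346,292),(433,292)]]
c1=np.mean(P,0);c2=ray(s,389/1.4,275/1.4,.014);print("lugs",c1,np.linalg.norm(P[0]-P[1]),np.linalg.norm(P[0]-P[2]),"dial",c2)
go([*c1[:2],.020]);go([*c2[:2],.020])
ax=P[1]-P[0]+P[3]-P[2];go([*c2[:2],.02],ax)
```

```text
bbox*1.4 [329. 217. 119. 112.] 6603.5
lugs [0.45353704 0.05712752 0.012     ] 0.048038143313989846 0.02330987463310129 dial [0.45434035 0.05812574 0.014     ]
shift cm [ 0.53 -0.09 12.81] turn z None
shift cm [ 0.4  -0.12 12.81] turn z None
shift cm [ 0.4  -0.12 12.81] turn z 0.04403065850280541
```

Request:
step_arm([
  [0.2,-0.1,2,0,0,0,-1],
  [0.2,0,2,0,0,0,-1],
  [0,0,2,0,0,0,-1],
  [0,0,2,0,0,0,-1],
  [0,0,0.8,0,0,0,-1],
  [0,0,0,0,0,0,-1],
  [0,0,0,0,0,0,-1],
])

```text
clock: 3.82
tool_pos: [0.4544, 0.0576, 0.0603]
eef_rot: [-0.526, 0.85, -0.0, 0.001]
contact_force: [0.1, -0.1, -0.6]
opening: 1.001
finger_force: 0.0
```

Run:
```python
from h import *
import pickle
s=snap("wrist"); pickle.dump(s,open("w3.pkl","wb")); save(s,"w3.png",(130,150,430,375),2.6)
print(tool()[0])
```

```text
[0.45443898 0.05751115 0.06034409]
```

View pics/w3.png

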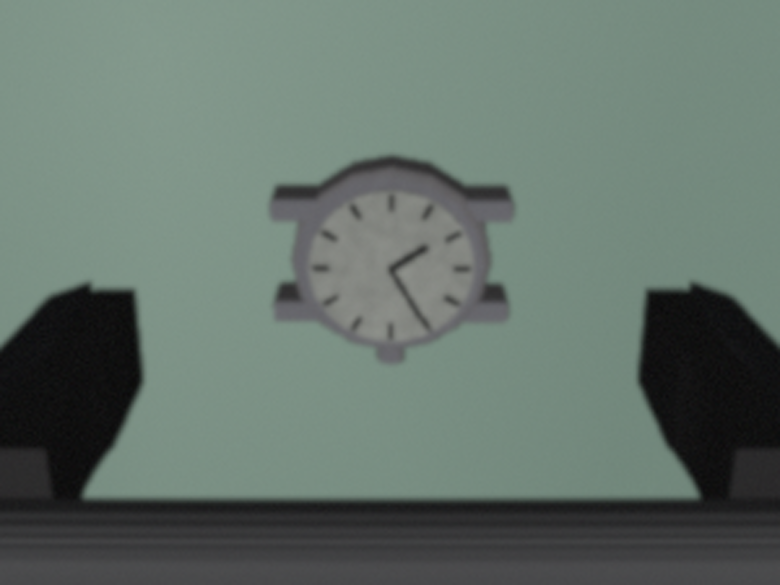

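The crop shows the lug top faces at rows 198–221 and 300–321, with ends at columns 270/274 (left) and 514/509 (right). The dial centre is at (391,268), midway between the fingers.

Run:
```python
from h import *
import pickle
s=pickle.load(open("w3.pkl","rb"))
f=lambda u,v,z:ray(s,130+u/2.6,150+v/2.6,z)
P=[f(270,198,.012),f(514,198,.012),f(274,321,.012),f(509,321,.012)]
I=[f(272,221,.012),f(272,300,.012)]
print("outer",np.linalg.norm(P[0]-P[1]),np.linalg.norm(P[0]-P[2]),"inner",np.linalg.norm(I[0]-I[1]))
c1=np.mean(P,0);c2=f(391,268,.014);print(c1,c2)
go([*c1[:2],.02],P[1]-P[0]);go([*c2[:2],.02])
```

```text
outer 0.049564685209548216 0.028021769026486835 inner 0.018018402453975024
[0.45465706 0.05862302 0.012     ] [0.45509841 0.05914127 0.014     ]
shift cm [-0.11  0.03  4.03] turn z 0.0316843353844547
shift cm [-0.17  0.02  4.03] turn z None
```

Sizes check: 49.6 × 28.0 mm, and the gap between lugs is 18 mm, the same as the pad width. I'll grip 4 mm off centre so the pads bear squarely on one opposed pair of lug ends and don't slip into the gap.

Request:
step_arm([
  [0.3,0,1,0,0,0,-1],
  [0,0,1,0,0,0,-1],
  [0,0,1,0,0,0,-1],
  [0,0,0.9,0,0,0,-1],
  [0,0,0.15,0,0,0,-1],
  [0,0,0,0,0,0,-1],
], force=20)

```text
clock: 4.62
tool_pos: [0.4536, 0.0544, 0.0235]
eef_rot: [-0.526, 0.851, 0.0, -0.0]
contact_force: [-0.3, -0.4, -0.0]
opening: 0.998
finger_force: 0.0
```

Request:
step_arm([
  [0,0,0,0,0,0,1],
  [0,0,0,0,0,0,1],
  [0,0,0,0,0,0,1],
  [0,0,0,0,0,0,1],
  [0,0,0,0,0,0,1],
  [0,0,0,0,0,0,1],
])

```text
clock: 5.38
tool_pos: [0.4534, 0.0546, 0.0231]
eef_rot: [-0.526, 0.85, -0.0, -0.001]
contact_force: [-0.4, -0.6, 1.2]
opening: 0.551
finger_force: 20.0
```

Gripped at about 48.5 mm opening, so the jaws are on the lugs. Lift and carry to above the pad.

Request:
step_arm([
  [0,0,-1,0,0,0,1],
  [0,0,-2,0,0,0,1],
  [0,0,-3,0,0,0,1],
  [0,0,-3,0,0,0,1],
  [0,0,-2,0,0,0,1],
  [0,0,0,0,0,0,1],
])

```text
clock: 6.12
tool_pos: [0.4541, 0.0544, 0.1336]
eef_rot: [-0.526, 0.851, -0.001, 0.0]
contact_force: [0.0, -0.1, -0.9]
opening: 0.547
finger_force: 20.0
```

Request:
step_arm([
  [1,-2,0,0,0,0,1],
  [1.6,-3,0,0,0,0,1],
  [1.6,-3,0,0,0,0,1],
  [1.6,-3,0,0,0,0,1],
  [1.6,-3,0,0,0,0,1],
  [1.6,-3,0,0,0,0,1],
  [1.6,-3,0,0,0,0,1],
  [0,0,0,0,0,0,1],
])

```text
clock: 7.12
tool_pos: [0.5854, -0.1329, 0.1307]
eef_rot: [-0.524, 0.852, -0.001, -0.002]
contact_force: [-0.5, 0.2, -1.5]
opening: 0.551
finger_force: 20.0
```

Run:
```python
from h import *
import pickle
s=snap("wrist"); pickle.dump(s,open("w4.pkl","wb")); save(s,"w4.png",None,1.4)
st=r.get_state();print(tool()[0],st["eef_rot"],st["opening"],st["finger_force"])
```

```text
[ 0.58456822 -0.13052301  0.1310022 ] [-5.25209649e-01  8.50970992e-01  1.10582262e-04 -1.78383701e-03] 0.5524448250933652 19.999910295009613
```

View pics/w4.png

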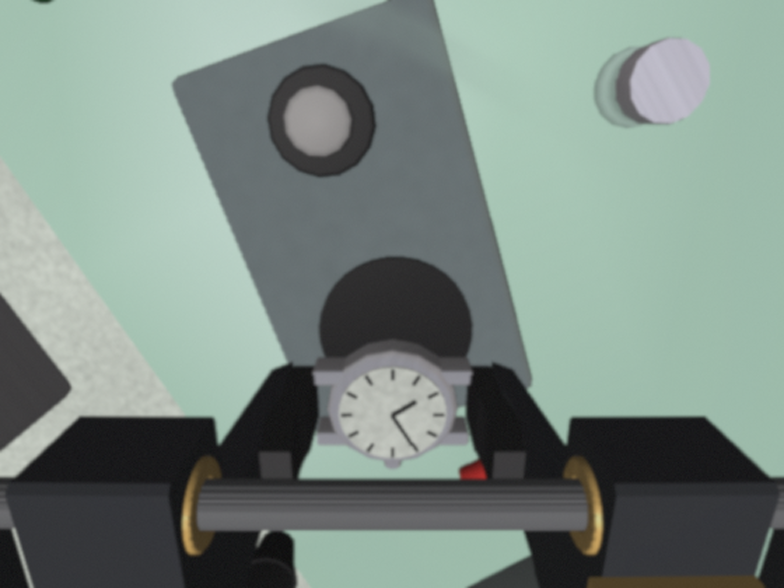

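The wrist view shows the watch held level with its dial at (392,412). The pad is an ellipse spanning columns 319–472 with its top at row 257, and the button is at (318,120). Now I fit the pad and work out the shift.

Run:
```python
from h import *
import pickle
s=pickle.load(open("w4.pkl","rb")); a=np.array(s["pixels"]).max(2)
P,R=tool()
m=(a<62).astype(np.uint8)*255; m[:175]=0; m[252:]=0; m[:,:215]=0; m[:,345:]=0
cs,_=cv2.findContours(m,0,cv2.CHAIN_APPROX_NONE); k=max(cs,key=cv2.contourArea)[:,0]
k=np.array([p for p in k if 180<p[1]<240])
X=np.array([ray(s,*p,.048)[:2] for p in k])
A=np.c_[2*X,np.ones(len(X))]; c=np.linalg.lstsq(A,(X**2).sum(1),rcond=None)[0]
rad=np.sqrt(c[2]+c[0]**2+c[1]**2); b=ray(s,318/1.4,120/1.4,.067)
print("pad",c[:2],"R",rad,"btn",b,"dist",np.linalg.norm(c[:2]-b[:2]))
w=ray(s,392/1.4,412/1.4,P[2]-.009); print("watch",w,"in tool",R.inv().apply(w-P)*100)
off=(R.inv().apply([*(c[:2]-w[:2]),0]))*100; print("shift",off)
```

```text
pad [ 0.58699251 -0.1265118 ] R 0.033869934920882055 btn [ 0.57168422 -0.21975333  0.067     ] dist 0.09448982205182369
watch [ 0.58724285 -0.12969159  0.1220022 ] in tool [-0.19685062 -0.20366056  0.89901103]
shift [-0.27301097  0.1649302  -0.00045707]
```

Request:
step_arm([
  [-0.2,0,1.5,0,0,0,1],
  [0,0,1.5,0,0,0,1],
  [0,0,1.5,0,0,0,1],
  [0,0,0.8,0,0,0,1],
  [0,0,0.3,0,0,0,1],
  [0,0,0,0,0,0,1],
  [0,0,0,0,0,0,1],
  [0,0,0,0,0,0,1],
])

```text
clock: 8.18
tool_pos: [0.5863, -0.1279, 0.0773]
eef_rot: [-0.526, 0.85, -0.001, -0.0]
contact_force: [-0.1, 0.0, -1.4]
opening: 0.551
finger_force: 20.0
```

Request:
step_arm([
  [0,0,0.3,0,0,0,1],
  [0,0,0.15,0,0,0,1],
  [0,0,0.15,0,0,0,1],
  [0,0,0,0,0,0,1],
])

```text
clock: 8.68
tool_pos: [0.586, -0.1279, 0.0712]
eef_rot: [-0.526, 0.85, -0.0, -0.001]
contact_force: [-0.3, 0.1, 3.1]
opening: 0.549
finger_force: 20.0
```

Contact is felt at the expected height. Release.

Request:
step_arm([
  [0,0,0,0,0,0,-0.3],
  [0,0,0,0,0,0,-0.3],
  [0,0,0,0,0,0,-0.6],
  [0,0,0,0,0,0,-0.6],
  [0,0,0,0,0,0,-0.6],
])

```text
clock: 9.3
tool_pos: [0.586, -0.1278, 0.0709]
eef_rot: [-0.526, 0.85, -0.0, -0.001]
contact_force: [0.1, 0.3, -0.7]
opening: 0.805
finger_force: 0.0
```

Request:
step_arm([
  [0,0,-1,0,0,0,-0.6],
  [0,0,-2,0,0,0,-0.6],
  [0,0,-3,0,0,0,-0.6],
  [0,0,-3,0,0,0,-0.6],
  [0,0,0,0,0,0,-0.6],
  [0,0,0,0,0,0,-0.6],
])

```text
clock: 10.05
tool_pos: [0.5859, -0.1279, 0.1612]
eef_rot: [-0.526, 0.85, -0.0, -0.001]
contact_force: [-0.0, 0.1, -1.3]
opening: 0.803
finger_force: 0.0
```

Run:
```python
from h import *
import pickle
s=snap("wrist"); pickle.dump(s,open("w5.pkl","wb")); save(s,"w5.png",None,1.4)
st=r.get_state();print(tool()[0],st["opening"],st["finger_force"],st["q"])
```

```text
[ 0.58558512 -0.12790341  0.16063103] 0.7983510462968697 0.0 [ 0.52234006  0.86490114 -0.70600563  1.71326864  0.72305883  0.84523651
  2.16516329]
```

View pics/w5.png

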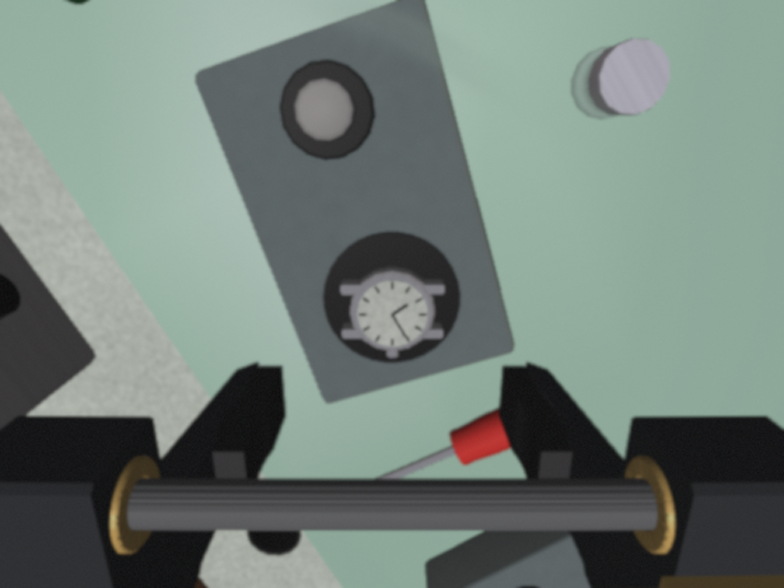

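The watch lies dial up at (393,313), entirely inside the pad, whose centre is (392,297). The button is at (324,110). I'll check the offset and work out the move to the button.

Run:
```python
from h import *
import pickle
s=pickle.load(open("w5.pkl","rb")); f=lambda u,v,z:ray(s,u/1.4,v/1.4,z)
p=f(392,297,.048);w=f(393,313,.062);b=f(324,110,.067);P,R=tool()
L=np.mean([f(u,v,.060) for u,v in [(340,289),(445,289),(342,334),(443,334)]],0)
print("pad",p,"watch dial",w,"lugs",L,"d",np.linalg.norm(w[:2]-p[:2]),np.linalg.norm(L[:2]-p[:2]),"btn",b,"watch in tool cm",R.inv().apply(L-P)*100)
go([b[0],b[1],.11])
```

```text
pad [ 0.58632481 -0.12685177  0.048     ] watch dial [ 0.58745092 -0.12358639  0.062     ] lugs [ 0.58772245 -0.12355749  0.06      ] d 0.0034540997206164823 0.0035785020415988883 btn [ 0.57204493 -0.21922286  0.067     ] watch in tool cm [-5.05956496e-01 -8.59848931e-03  1.00620338e+01]
shift cm [ 8.77 -2.87  5.08] turn z None
```

Request:
step_arm([
  [2.2,-0.7,0,0,0,0,1],
  [2.2,-0.7,0,0,0,0,1],
  [2.2,-0.7,0,0,0,0,1],
  [2.2,-0.8,0,0,0,0,1],
  [0,0,2,0,0,0,1],
  [0,0,2,0,0,0,1],
  [0,0,2.5,0,0,0,1],
  [0,0,0,0,0,0,1],
])

```text
clock: 11.1
tool_pos: [0.5709, -0.2173, 0.093]
eef_rot: [-0.527, 0.85, 0.002, -0.002]
contact_force: [0.2, 0.3, 0.4]
opening: 0.004
finger_force: 0.0
```

Request:
step_arm([
  [0,0,0,0,0,0,1],
  [0,0,0,0,0,0,1],
])

```text
clock: 11.35
tool_pos: [0.5734, -0.219, 0.0968]
eef_rot: [-0.526, 0.85, -0.001, -0.0]
contact_force: [0.4, -0.7, -0.1]
opening: 0.007
finger_force: 0.0
```

Request:
step_arm([
  [0,0,0.8,0,0,0,1],
  [0,0,0.5,0,0,0,1],
  [0,0,0.3,0,0,0,1],
  [0,0,0.2,0,0,0,1],
  [0,0,0.1,0,0,0,1],
  [0,0,0,0,0,0,1],
])

```text
clock: 12.1
tool_pos: [0.5728, -0.2196, 0.0784]
eef_rot: [-0.526, 0.85, -0.001, -0.001]
contact_force: [-3.5, 0.3, 12.0]
opening: 0.004
finger_force: 6.0
```

12 N against a 5 N spring means the button is at the bottom. Hold briefly, then lift off and return over the watch.

Request:
step_arm([
  [0,0,0.05,0,0,0,1],
  [0,0,0,0,0,0,1],
  [0,0,-0.8,0,0,0,1],
  [0,0,-1.5,0,0,0,1],
  [0,0,-3,0,0,0,1],
  [0,0,-3,0,0,0,1],
  [0,0,0,0,0,0,-0.6],
])

```text
clock: 12.98
tool_pos: [0.5744, -0.2193, 0.1621]
eef_rot: [-0.526, 0.85, -0.002, 0.001]
contact_force: [0.3, -0.3, 0.1]
opening: 0.093
finger_force: 0.0
```

Request:
step_arm([
  [-2.2,0.7,0,0,0,0,-0.6],
  [-2.2,0.7,0,0,0,0,-0.6],
  [-2.2,0.7,0,0,0,0,-0.6],
  [-2.2,0.8,0,0,0,0,-0.6],
  [0,0,0,0,0,0,-0.6],
  [0,0,0,0,0,0,-0.6],
  [0,0,0,0,0,0,-0.6],
])

```text
clock: 13.85
tool_pos: [0.5857, -0.1294, 0.159]
eef_rot: [-0.525, 0.851, -0.0, -0.001]
contact_force: [-0.2, -0.8, 0.3]
opening: 0.799
finger_force: 0.0
```

Run:
```python
from h import *
s=snap("wrist"); a=np.array(s["pixels"])
# dial: bright low-saturation inside the pad region
h=cv2.cvtColor(a,cv2.COLOR_RGB2HSV); m=((h[...,1]<40)&(h[...,2]>120)).astype(np.uint8)*255
m[:175]=0;m[262:]=0;m[:,:225]=0;m[:,335:]=0
cs,_=cv2.findContours(m,0,cv2.CHAIN_APPROX_NONE);k=max(cs,key=cv2.contourArea)
(u,v),rr=cv2.minEnclosingCircle(k); P,R=tool(); w=ray(s,u,v,.061)
print("px*1.4",u*1.4,v*1.4,rr*1.4,"watch",w,"TCP",P,"in tool",R.inv().apply(w-P)*100, r.get_state()["opening"])
```

```text
px*1.4 393.4 314.2800048828125 55.43340225219726 watch [ 0.58713902 -0.12487123  0.061     ] TCP [ 0.58580511 -0.12918833  0.15910835] in tool [-0.4691991   0.06942405  9.80977502] 0.8052957343286565
```

The watch hasn't moved. I'll descend with the same offset as before and regrip.

Request:
step_arm([
  [0,0,2.5,0,0,0,-0.7],
  [0,0,2.5,0,0,0,-0.7],
  [0,0,2,0,0,0,-0.7],
  [0,0,1,0,0,0,-0.7],
  [0,0,0.6,0,0,0,-0.7],
  [0,0,0,0,0,0,-0.7],
  [0,0,0,0,0,0,-0.7],
])

```text
clock: 14.78
tool_pos: [0.5865, -0.1277, 0.074]
eef_rot: [-0.526, 0.85, -0.001, -0.0]
contact_force: [-0.5, -0.5, -0.8]
opening: 0.852
finger_force: 0.0
```

Request:
step_arm([
  [0,0,0.3,0,0,0,-0.7],
  [0,0,0,0,0,0,1],
  [0,0,0,0,0,0,1],
  [0,0,0,0,0,0,1],
  [0,0,0,0,0,0,1],
  [0,0,0,0,0,0,1],
], force=20)

```text
clock: 15.52
tool_pos: [0.586, -0.1278, 0.0704]
eef_rot: [-0.526, 0.85, -0.0, -0.001]
contact_force: [-0.9, -1.6, 0.6]
opening: 0.549
finger_force: 20.0
```

Request:
step_arm([
  [0,0,-1,0,0,0,1],
  [0,0,-2,0,0,0,1],
  [0,0,-2,0,0,0,1],
  [0,0,-1,0,0,0,1],
  [0,0,0,0,0,0,1],
])

```text
clock: 16.15
tool_pos: [0.5867, -0.1279, 0.1316]
eef_rot: [-0.526, 0.85, -0.001, 0.0]
contact_force: [0.2, -0.7, -2.0]
opening: 0.548
finger_force: 20.0
```

Run:
```python
from h import *
P,R=tool(); w=P+R.apply([-.0044,0,0]); c=[.4048,-.283]
print(w,r.get_state()["opening"],"shift cm",R.inv().apply([c[0]-w[0],c[1]-w[1],0])*100,"yaxis",R.apply([0,1,0]),r.get_state()["q"])
```

```text
[ 0.58864414 -0.1239194   0.13162989] 0.5477743399973044 shift cm [2.24438468e+01 9.34488128e+00 3.80289016e-03] yaxis [-0.89473805  0.4465883  -0.00164833] [ 0.50660516  0.9021723  -0.67622847  1.73011169  0.76427382  0.79160948
  2.13150248]
```

Joint 7 nears its limit there, so I turn the tool back by 30° first.

Request:
step_arm([
  [0,0,0,0,0,8,1],
  [0,0,0,0,0,8,1],
  [0,0,0,0,0,8,1],
  [0,0,0,0,0,6,1],
  [0,0,0,0,0,0,1],
])

```text
clock: 16.77
tool_pos: [0.5857, -0.1277, 0.1299]
eef_rot: [-0.289, 0.957, -0.0, -0.001]
contact_force: [-0.7, 0.6, -0.3]
opening: 0.552
finger_force: 20.0
```

Run:
```python
from h import *
P,R=tool(); w=P+R.apply([-.0044,0,0]); c=[.4048,-.283]
print(P,w,"shift cm",R.inv().apply([c[0]-w[0],c[1]-w[1],0])*100,r.get_state()["q"])
```

```text
[ 0.58570187 -0.12767876  0.12991321] [ 0.58936792 -0.12524566  0.12990202] shift cm [24.10151065 -2.93783057  0.0616658 ] [ 0.43829548  0.87283698 -0.5427914   1.73486355  0.64493618  0.72191464
  1.71037846]
```

Request:
step_arm([
  [2,-0.3,0,0,0,0,1],
  [3.2,-0.4,0,0,0,0,1],
  [3.2,-0.4,0,0,0,0,1],
  [3.2,-0.4,0,0,0,0,1],
  [3.2,-0.4,0,0,0,0,1],
  [3.2,-0.4,0,0,0,0,1],
  [3.2,-0.4,0,0,0,0,1],
  [2.9,-0.2,0,0,0,0,1],
])

```text
clock: 17.77
tool_pos: [0.3983, -0.2865, 0.1306]
eef_rot: [-0.288, 0.958, -0.0, -0.001]
contact_force: [0.3, 0.3, -1.5]
opening: 0.547
finger_force: 20.0
```

Request:
step_arm([
  [0,0,0,0,0,0,1],
  [0,0,0,0,0,0,1],
])

```text
clock: 18.02
tool_pos: [0.4014, -0.2847, 0.1309]
eef_rot: [-0.288, 0.958, -0.0, -0.0]
contact_force: [0.9, 0.6, -0.4]
opening: 0.551
finger_force: 20.0
```

Run:
```python
from h import *
s=snap("wrist"); save(s,"w6.png",None,1.4)
P,R=tool(); w=P+R.apply([-.0044,0,0])
a=np.array(s["pixels"]).max(2);m=(a<62).astype(np.uint8)*255; m[:120]=0; m[245:]=0; m[:,:200]=0; m[:,360:]=0
cs,_=cv2.findContours(m,0,cv2.CHAIN_APPROX_NONE); k=max(cs,key=cv2.contourArea)[:,0]
print(k.min(0)*1.4,k.max(0)*1.4,P,w,r.get_state()["opening"])
c=[.4048,-.283];print("shift cm",R.inv().apply([c[0]-w[0],c[1]-w[1],0])*100)
```

```text
[316.4 219.8] [467.6 341.6] [ 0.40192971 -0.28428058  0.13091254] [ 0.40559574 -0.28184743  0.13091295] 0.5477025258824659
shift cm [ 1.30036386e-01 -5.20274068e-02  2.40834452e-05]
```

View pics/w6.png

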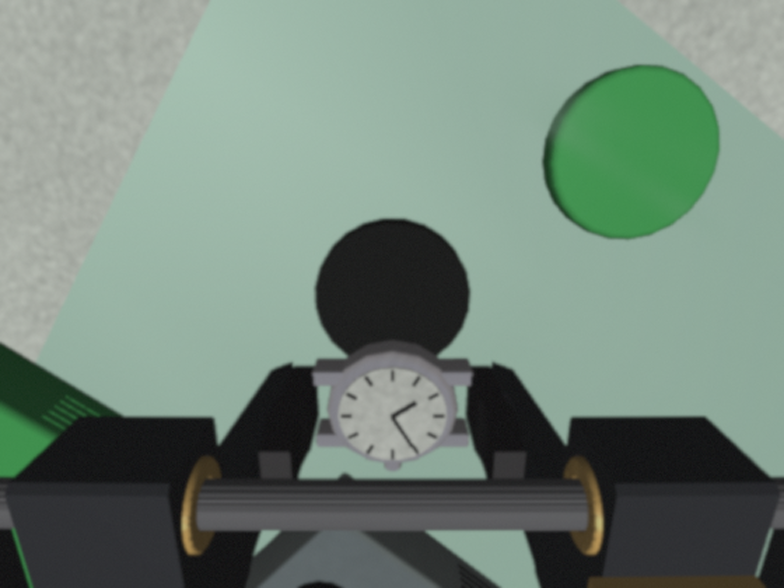

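The watch is held level over the black cushion, whose centre is about (393,293), and lines up sideways with it. The green look-alike is well clear at (632,152). Lower it.

Request:
step_arm([
  [0.1,0,2,0,0,0,1],
  [0,0,2,0,0,0,1],
  [0,0,2,0,0,0,1],
  [0,0,1.4,0,0,0,1],
  [0,0,0.7,0,0,0,1],
  [0,0,0,0,0,0,1],
  [0,0,0,0,0,0,1],
])

```text
clock: 18.95
tool_pos: [0.4007, -0.2855, 0.0502]
eef_rot: [-0.288, 0.958, -0.001, -0.0]
contact_force: [0.6, -0.6, -1.0]
opening: 0.546
finger_force: 20.0
```

Request:
step_arm([
  [0,0,0.2,0,0,0,1],
  [0,0,0.2,0,0,0,1],
  [0,0,0.1,0,0,0,1],
  [0,0,0,0,0,0,1],
])

```text
clock: 19.45
tool_pos: [0.4002, -0.2856, 0.0447]
eef_rot: [-0.288, 0.958, -0.0, -0.001]
contact_force: [-0.2, 0.6, -1.1]
opening: 0.548
finger_force: 20.0
```

Request:
step_arm([
  [0,0,0.15,0,0,0,1],
  [0,0,0.05,0,0,0,1],
  [0,0,0,0,0,0,1],
])

```text
clock: 19.82
tool_pos: [0.4001, -0.2855, 0.0427]
eef_rot: [-0.288, 0.958, -0.0, -0.001]
contact_force: [-0.0, 0.8, -1.3]
opening: 0.554
finger_force: 20.0
```

Request:
step_arm([
  [0,0,0.1,0,0,0,1],
  [0,0,0.05,0,0,0,1],
  [0,0,0,0,0,0,1],
])

```text
clock: 20.2
tool_pos: [0.4002, -0.2856, 0.0421]
eef_rot: [-0.288, 0.958, -0.001, -0.001]
contact_force: [-1.5, 0.5, 10.2]
opening: 0.55
finger_force: 20.0
```

Contact at the right height. Release and retreat.

Request:
step_arm([
  [0,0,-0.05,0,0,0,1],
  [0,0,0,0,0,0,-0.3],
  [0,0,0,0,0,0,-0.3],
  [0,0,0,0,0,0,-0.6],
  [0,0,0,0,0,0,-0.6],
  [0,0,0,0,0,0,-0.6],
])

```text
clock: 20.95
tool_pos: [0.4002, -0.2855, 0.0417]
eef_rot: [-0.288, 0.958, -0.0, -0.001]
contact_force: [-0.2, 0.4, 0.3]
opening: 0.797
finger_force: 0.0
```

Request:
step_arm([
  [0,0,-1,0,0,0,-0.6],
  [0,0,-2,0,0,0,-0.6],
  [0,0,-3,0,0,0,-0.6],
  [0,0,-4,0,0,0,-0.6],
  [0,0,-2,0,0,0,-0.6],
  [0,0,0,0,0,0,-0.6],
  [0,0,0,0,0,0,-0.6],
])

```text
clock: 21.82
tool_pos: [0.3997, -0.2854, 0.1613]
eef_rot: [-0.288, 0.958, -0.0, -0.001]
contact_force: [0.3, -0.5, -0.2]
opening: 0.803
finger_force: 0.0
```

Run:
```python
from h import *
s=snap("wrist"); save(s,"w7.png",None,1.4); print(tool()[0],r.get_state()["opening"])
import pickle; pickle.dump(s,open("w7.pkl","wb"))
```

```text
[ 0.39963396 -0.28526139  0.16102465] 0.796021279841223
```

View pics/w7.png

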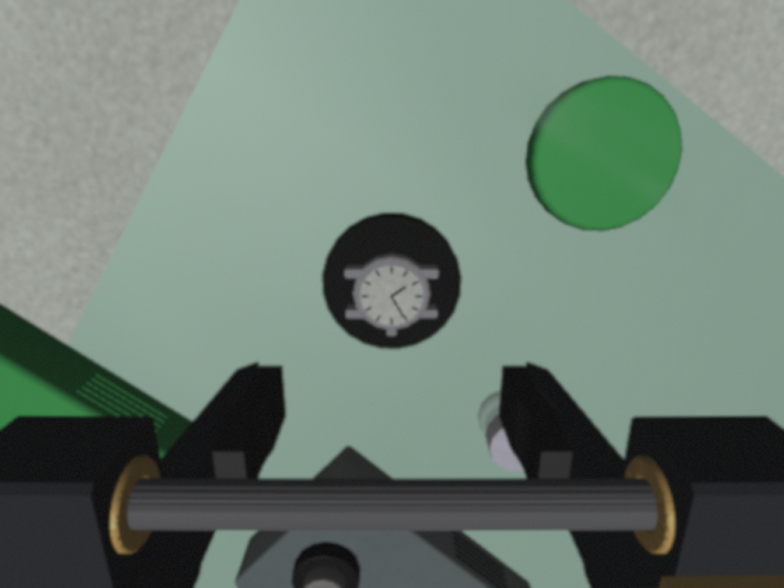

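The watch lies dial up at (392,293) on the cushion, whose centre is about (392,280). It is released, a few millimetres off centre, and entirely on top.

Run:
```python
from h import *
import pickle
s=pickle.load(open("w7.pkl","rb")); print(ray(s,392/1.4,293/1.4,.034)-ray(s,392/1.4,281/1.4,.02))
print(r.finish_job())
```

```text
[0.00208718 0.00133421 0.014     ]
the job is handed in; nothing more can be done
None
```

The job is handed in at about 22 s of the 64 s: the watch was demagnetised on the pad with one full button press and now lies dial up and released on the empty cushion, about 2.5 mm off centre by the last picture; no verdict came back on hand-in.

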